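# Unlatch and slide open the filter cover

## Task

Open the filter chamber of the white air-filter unit: press the orange snap tab all the way in, so that it stays down, then push the released grey cover off its seat, along the tray, until it rests against the stop at the far end. Push it with the fingertips only: the cover stays flat on the unit and is never lifted. Leave the tab pressed in, and do not disturb the small bottle, the little box and the jar standing near by.

Things in the scene. Friction and masses are not known exactly. Their poses are not given: they have to be found in the camera images.
- filter_unit: White air-filter unit, a low casing fixed to the worktop, 230 mm along its x, 140 mm along its y, flat deck 40 mm above the worktop. Origin at the centre of its underside; z up; +x points away from the robot, turned by up to 0.45 rad. The cover slides to +x along y = +18 mm. To its left a tall teal centrifuge fills the worktop beyond world x = 0.47 m, y > -0.15 m: the arm passes in front of it.
- end_stop (a point): Middle of the face, at deck height, of the aluminium end stop (14 mm high), x = +98.5, y = +18 mm of the unit. Along the slideway: 48 mm of bare deck (x -115 to -67), the seat (x -67 to +9), the open tray up to the stop. Its side walls stand 87 mm apart, 5.5 mm high on the tray; over the seat their lips, 9.5 mm high, hold the cover's flanges down
- filter_cover: Loose grey cover with black slots, 76 mm along x, 84 mm along y over its 4 mm thick flanges; its block is 72 mm wide, 18 mm high; 0.1 to 0.21 kg. Origin at the centre of its underside. Seated: x = -29, y = +18, z = 40 mm of the unit, front edge blocked by the tab's tongue while the tab is out. Against the stop: x = +60 (89 mm of way). Slides with light friction (under 3 N)
- cover_back (a point): Middle of the cover's back face (towards the robot), the face to push, 10 mm above the deck; the face reaches from the deck to 18 mm above it and is at x = -67 mm of the unit when seated. Moves with the cover
- snap_tab (a joint): Travel of the orange snap tab, straight down: 0 = out (latched), 0.008 m = fully in (cover released). Held by a stiff friction catch: it takes about 4 N to move, and stays where it is left, so press it all the way; below about 7 mm of travel the tongue may still catch the cover.
- tab_pad (a point): Centre of the top face of the orange tab's pad, 28 mm along the unit's x by 24 mm along y, beside the slideway on the unit's -y side (x = +16.5, y = -52 mm of the unit). The top is 20 mm above the deck when out, 12 mm when in, always higher than the slideway's walls; the cover's block passes 34 mm from the pad's centre
- oil_bottle: Small brown bottle with black cap, 24 mm across, 58 mm high, loose on the worktop near the unit, to be left alone. Origin under its centre.
- coverslip_box: Little white box with blue lid, 32x32x22 mm, loose on the worktop near the unit, to be left alone. Origin under its centre.
- sample_jar: White jar with yellow lid, 60 mm across, 62 mm high, loose on the worktop near the unit, to be left alone. Origin under its centre.
Mind the look-alikes: they are no part of the job. Leave any brown look-alike of the filter_cover alone.

How it is judged:
By the outcome, as a careful person would: the job done as asked, in the order asked, and still so for the second after the job is handed in, with the robot touching nothing.
It also fails if it takes over 51 s, if anything falls off the work surface, if the arm or the gripper's body presses on something with over 40 N, if the wrist force passes 120 N, or if a joint passes its speed limit or range.

## Robot

A 6-joint arm with a two-finger parallel gripper is mounted at the origin on a cart in front of the work surface, level with it; the furniture and walls round the work are solid. World frame = base frame: x ahead of the robot, y to its left, z up, the work surface at z = 0. Lengths are in m, angles in rad, forces in N, time in s.
With the tool pointing down it reaches from about 0.425 to 0.95 m from the base axis. Payload 3.5 kg.
Tool frame: the origin (TCP) lies midway between the tips of the shut fingers; the grasp point (between the pads) lies 19 mm behind it; x points along the fingers, y is the direction in which the jaws open and shut, and the axes are right-handed (so a half turn about x gives the same grasp; the last joint's range is limited). The gripper opens to 85 mm and grips with 20 to 120 N. Pads are 22 mm wide; open, the fingers measure 114 mm over their backs; the gripper's body (76 mm by 85 mm) begins 54 mm behind the grasp point. The pads swing forward as they close: fully open they stand 13 mm farther back than shut.
Start: joints at [-1.319, 0.286, 1.577, -0, 1.279, -0.15], TCP at [0.264, -0.621, 0.231] pointing down, gripper open.
Joint ranges: [-2.77, 2.77], [-0.9, 2.22], [0.21, 2.48], [-1.53, 4.67], [0.24, 2.81], [-2.84, 2.84]. Speed limits (rad/s): [2.79, 2.79, 3.14, 3.14, 3.14, 3.14].

## Interface

Orientations are given as a unit quaternion [x, y, z, w].
In Python, from plant import ctrl, vision gives the robot as it stands. The module is installed in compiled form; this text tells all that it offers.
- The arm moves only by the tool play_rows, never from a script. Its arguments are lists of equal length, an entry for each row: "claw": the closure in counts, from 0 (fully open) to 255 (shut); "travel": the shift along the tool's x, y, z in m, a list of three; "dr": the turn, a rotation vector about the tool's x, y, z in rad, a list of three. In form: {"claw": [claw, ...], "travel": [[tx, ty, tz], ...], "dr": [[wx, wy, wz], ...]}. A call has 1 to 20 rows; each row is the pose to reach, as a shift and turn from the pose measured when the call began, along the tool's axes at that moment; what a row does not reach only later rows make up. A row lasts 1/10 s, in which the tool goes at most 50 mm and 8.59 degrees, less where a joint would pass 70% of its speed; a pose out of reach is approached as far as the arm can. A call with a gripper value outside its range is refused whole. The fingers move at their own pace and stop on an object; "force" is the grip in N (left out, the last holds). Time passes only in rows, so rows that repeat a pose let the fingers close. It gives the time, the measured TCP pose, the force and the opening at its end, in the units of the state.
- ctrl.get_state(): the state, without advancing time (a new reading comes with each control period).
- vision.read_camera(name): name is "side" or "top"; returns a dict with "img" (384x512x3 uint8, red, green, blue), "range_z" (384x512 float32, m along the optical axis (not along the pixel's ray), 0 where there is no reading), "K" (3x3 intrinsics, pixels), "world_to_cam" (4x4, takes a point from world to camera coordinates). Camera axes: x right, y up, looking along -z (the intrinsics and any distortion apply to the point x, -y, -z); pixel columns grow to the right and rows downward; lengths in m; the calibration is good to about 2 mm. A picture is of the moment at which its call begins.
- ctrl.sign_off(): hands the job in, once; it reports no verdict.
The state is a dict: "time": time; "qpos": joint angles; "dq": joint speeds; "joint_efforts": joint torques, N m; "eef_pos": TCP position; "tcp_rot": TCP orientation; "contact_force": force on the tool from outside, world axes, zero at the start; "wrist_torque": the same for the moment, N m; "opening": opening from 0.0 (shut) to 1.0 (fully open).
Only numpy, scipy, OpenCV 4.12 (cv2) and the standard library are available. Lean on these libraries where they do the work, as an engineer would, in place of code of your own. Each camera call takes 0.05 s, during which the arm holds its last target.

## Working session

There is one attempt and no reset: what is moved stays moved. The work goes in short steps, Python scripts to look and compute and a tool call to move; the robot and the scene stay as the last step left them, time stands still between calls to the robot, and variables do not carry over. Pictures are saved under pics/ and viewed, and the job is handed in when it is done.

Besides the shell and the picture viewer there is one more tool, called after ">>>" as name(argument=value, ...) on one line, values as JSON. play_rows: Moves the arm, as the interface text tells. Its arguments: {"type":"object","properties":{"claw":{"type":"array","items":{"type":"number"}},"travel":{"type":"array","items":{"type":"array","items":{"type":"number"}}},"dr":{"type":"array","items":{"type":"array","items":{"type":"number"}}},"force":{"type":"number"}},"required":["claw","travel","dr"]}

```bash
mkdir -p pics
cat > h.py <<'E'
import numpy as np, cv2
from plant import ctrl, vision
def snap(n,f):
    d=vision.read_camera(n); np.savez(f'{f}.npz',**d)
    cv2.imwrite(f'pics/{f}.png',cv2.cvtColor(d['img'],cv2.COLOR_RGB2BGR)); return d
def crop(f,x0,y0,x1,y1,s,o):
    im=cv2.imread(f'pics/{f}.png')[y0:y1,x0:x1]; cv2.imwrite(f'pics/{o}.png',cv2.resize(im,None,fx=s,fy=s,interpolation=cv2.INTER_CUBIC))
def ray(d,u,v):
    K=d['K'];W=d['world_to_cam'];R=W[:3,:3];t=W[:3,3]
    c=np.array([(u-K[0,2])/K[0,0],-(v-K[1,2])/K[1,1],-1]);return -R.T@t,R.T@c
def onz(d,u,v,z):
    o,r=ray(d,u,v);return o+r*(z-o[2])/r[2]
def dep(d,u,v):
    o,r=ray(d,u,v);return o+r*float(d['range_z'][int(round(v)),int(round(u))])
def proj(d,p):
    W=d['world_to_cam'];c=W[:3,:3]@np.asarray(p)+W[:3,3];K=d['K']
    return K[0,0]*c[0]/-c[2]+K[0,2],K[1,1]*(-c[1])/-c[2]+K[1,2]
E
python3 - <<'E'
from h import *
for n in('side','top'):
    d=snap(n,n+'0');print(n,d['K'],d['world_to_cam'],d.keys())
s=ctrl.get_state();print(s)
E
```

```text
side [[475.8979564    0.         256.4284117 ]
 [  0.         475.8979564  197.97148622]
 [  0.           0.           1.        ]] [[ 0.92488136 -0.3802543   0.00106633 -0.71531455]
 [ 0.33438412  0.8146415   0.47386337  0.11809415]
 [-0.18105726 -0.43791083  0.88059773 -1.00193488]
 [ 0.          0.          0.          1.        ]] dict_keys(['img', 'range_z', 'K', 'world_to_cam'])
top [[423.8244824    0.         251.6854832 ]
 [  0.         423.8244824  186.48774073]
 [  0.           0.           1.        ]] [[-0.00197835 -0.99959347 -0.02844241 -0.4008042 ]
 [ 0.98103487 -0.00745281  0.19368798 -0.61344883]
 [-0.19382121 -0.02751982  0.9806508  -0.91479591]
 [ 0.          0.          0.          1.        ]] dict_keys(['img', 'range_z', 'K', 'world_to_cam'])
{'time': 0.1, 'qpos': array([-1.31897774e+00,  2.87108520e-01,  1.57802481e+00, -4.22805787e-05,
        1.27862740e+00, -1.49993339e-01]), 'dq': array([-0.00139495, -0.0021374 , -0.00497266, -0.00049312, -0.00196686,
       -0.00046685]), 'joint_efforts': array([ 2.15540749e-03, -4.07293904e+01, -2.93697846e+01, -7.79761467e-05,
        3.43013693e-03, -1.49140067e-05]), 'eef_pos': array([ 0.26385446, -0.62064272,  0.23006768]), 'tcp_rot': array([-0.6928296 , -0.14187718,  0.6929362 , -0.14034756]), 'contact_force': array([-0.56535616,  0.85624438, -0.83681776]), 'wrist_torque': array([-0.02083747, -0.02229754, -0.02137153]), 'opening': 1.0001894268034233}
```

```bash
python3 -c "
import cv2,numpy as np
cv2.imwrite('pics/both0.png',cv2.resize(np.vstack([cv2.imread('pics/side0.png'),cv2.imread('pics/top0.png')]),(400,600)))"
```

```text
(no output)
```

View pics/top0.png

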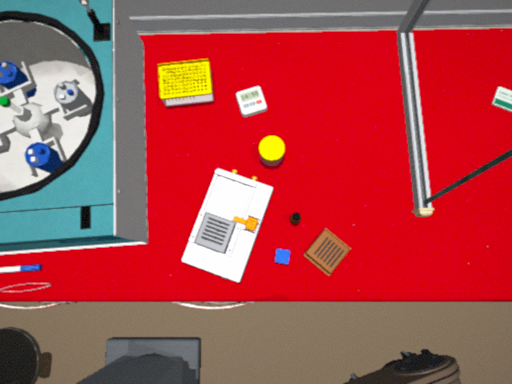

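View pics/side0.png

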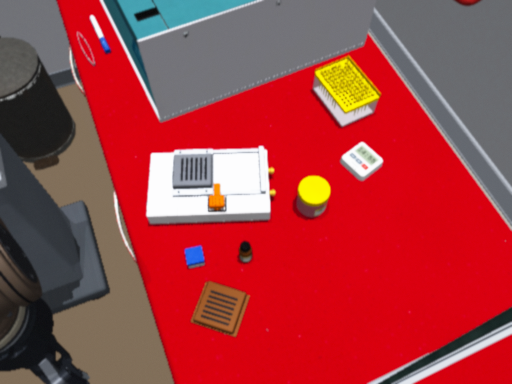

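```bash
python3 -c "
from h import *
crop('top0',170,120,310,290,3.5,'ct0'); crop('side0',135,135,290,275,5,'cs0')"
```

```text
(no output)
```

View pics/ct0.png

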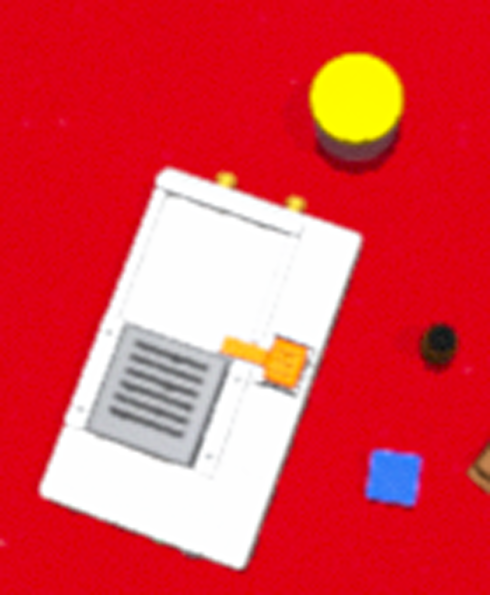

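View pics/cs0.png

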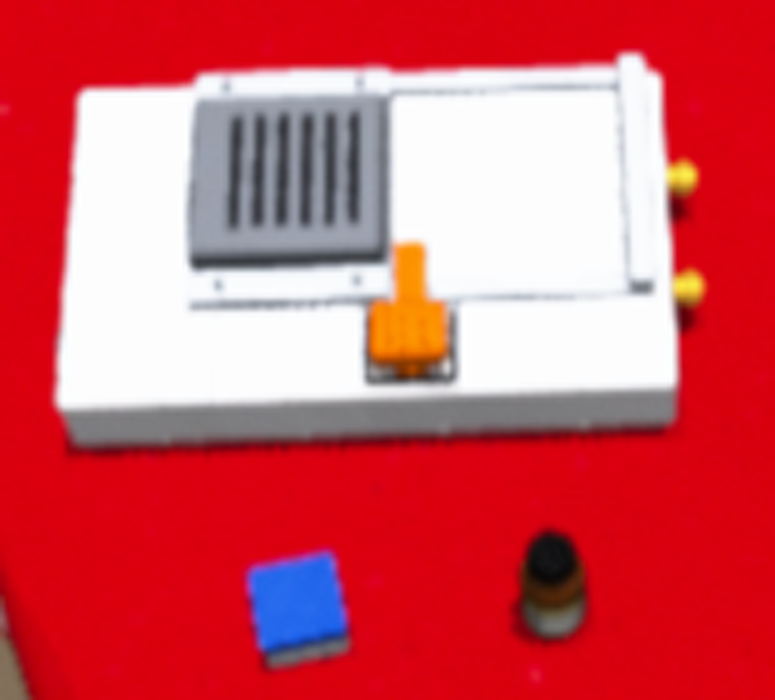

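```bash
cat > fit.py <<'E'
from h import *
from scipy.optimize import least_squares
T=dict(np.load('top0.npz'));S=dict(np.load('side0.npz'))
t=lambda x,y:((x+.5)/3.5+170-.5,(y+.5)/3.5+120-.5)
s=lambda x,y:((x+.5)/5+135-.5,(y+.5)/5+135-.5)
obs=[(T,t(362,237),(115,-70,40)),(T,t(243,567),(-115,-70,40)),(T,t(41,494),(-115,70,40)),
(S,s(58,407),(-115,-70,40)),(S,s(678,387),(115,-70,40)),(S,s(80,90),(-115,70,40)),
(T,t(285,362),(16.5,-52,60)),(S,s(408,331),(16.5,-52,60)),
(T,t(88,430),(-67,54,58)),(T,t(193,465),(-67,-18,58)),(S,s(192,256),(-67,-18,58)),(S,s(193,102),(-67,54,58))]
def w(p,m):
    m=np.array(m)/1000;c,n=np.cos(p[2]),np.sin(p[2])
    return np.array([p[0]+c*m[0]-n*m[1],p[1]+n*m[0]+c*m[1],m[2]])
def res(p): return np.concatenate([np.subtract(proj(d,w(p,m)),u) for d,u,m in obs])
r=least_squares(res,[.6,-.35,-.3],loss='soft_l1')
if __name__=='__main__':
    print(r.x);print(res(r.x).reshape(-1,2).round(1))
    for n,m in dict(pad=(16.5,-52,60),back=(-67,18,50),stop=(98.5,18,40)).items():print(n,w(r.x,m))
    print('dep pad',dep(T,*obs[6][1]),dep(S,*obs[7][1]))
    for n,(d,u,z) in dict(bot=(T,(295,217),.058),box=(T,(282.5,256),.022),jar=(T,(271.5,149),.062)).items():
        W=onz(d,*u,z);c=W[:2]-r.x[:2];a=r.x[2];print(n,W,np.array([[np.cos(a),np.sin(a)],[-np.sin(a),np.cos(a)]])@c)
E
python3 fit.py; python3 -c "
from h import *
from scipy.spatial.transform import Rotation as R
s=ctrl.get_state();print(R.from_quat(s['tcp_rot']).as_matrix().round(3))"
```

```text
[ 0.53083598 -0.34837545 -0.34843147]
[[ 0.2 -1.3]
 [ 0.   0. ]
 [-0.5 -0.8]
 [-0.7  1. ]
 [ 0.3  0.4]
 [-0.2  0.8]
 [ 0.2 -0.7]
 [ 0.1 -0.1]
 [-0.9 -0.8]
 [-0.7  0.3]
 [-1.6  0.9]
 [-0.2 -0.7]]
pad [ 0.52859044 -0.40288423  0.06      ]
back [ 0.47400768 -0.30858168  0.05      ]
stop [ 0.62956269 -0.36508734  0.04      ]
dep pad [ 0.52656203 -0.40248496  0.06471625] [ 0.52801807 -0.40425488  0.06230237]
bot [ 0.54041974 -0.50070169  0.058     ] [ 0.06101569 -0.13990074]
box [ 0.45545792 -0.47293768  0.022     ] [-0.02832002 -0.14281309]
jar [ 0.69772385 -0.44980026  0.062     ] [ 0.19148834 -0.03835062]
[[-0.001  0.391 -0.92 ]
 [ 0.002 -0.92  -0.391]
 [-1.    -0.002 -0.   ]]
```

```bash
cat > go.py <<'E'
from h import *
from fit import w,r
from scipy.spatial.transform import Rotation as R
p=r.x
s=ctrl.get_state();Rc=R.from_quat(s['tcp_rot'])
a=p[2];ux=np.array([np.cos(a),np.sin(a),0]);uy=np.array([-np.sin(a),np.cos(a),0])
tgt=R.from_matrix(np.column_stack([[0,0,-1],-uy,-ux]))
def to(m):
    W=w(p,m);return Rc.inv().apply(W-s['eef_pos']).round(4),(Rc.inv()*tgt).as_rotvec().round(4)
def st():
    e=s['eef_pos'];d=e[:2]-p[:2];print('t',s['time'],'unit',(1000*np.array([d@ux[:2],d@uy[:2],e[2]])).round(1),'F',s['contact_force'].round(2),'op',round(s['opening'],3),'q',s['qpos'].round(2))
E
python3 - <<'E'
from go import *
st();print(to((16.5,-52,110)))
E
```

```text
t 0.1 unit [-158.  -347.1  230.1] F [-0.57  0.86 -0.84] op 1.0 q [-1.32  0.29  1.58 -0.    1.28 -0.15]
(array([ 0.1204, -0.0966, -0.3288]), array([7.503e-01, 5.000e-04, 2.200e-03]))
```

Candidates for the cover: grey slotted block in the white unit, top picture (215,231), and the brown slotted plate at (328,251). I choose the grey one, because it sits in the slideway behind the orange tongue, and the crops confirm this. The only orange tab has its pad at top (251,223). Other objects: bottle (295,217), box (282,256) and jar (271,149).

First I move above the pad, fingers shut.

>>> play_rows(claw=[255,255,255,255,255,255,255,255,255,255,255,255,255,255,255,255], travel=[[0,-0.008,-0.027],[0,-0.016,-0.055],[0,-0.024,-0.082],[0,-0.032,-0.11],[0,-0.04,-0.137],[0,-0.048,-0.164],[0,-0.056,-0.192],[0,-0.064,-0.219],[0,-0.072,-0.247],[0,-0.08,-0.274],[0,-0.088,-0.301],[0,-0.0966,-0.3288],[0.04,-0.0966,-0.3288],[0.08,-0.0966,-0.3288],[0.1204,-0.0966,-0.3288],[0.1204,-0.0966,-0.3288]], dr=[[0.06,0,0],[0.12,0,0],[0.18,0,0],[0.25,0,0],[0.31,0,0],[0.37,0,0],[0.44,0,0],[0.5,0,0],[0.56,0,0],[0.62,0,0],[0.69,0,0],[0.75,0,0.002],[0.75,0,0.002],[0.75,0,0.002],[0.75,0,0.002],[0.75,0,0.002]])

```text
time: 1.7
eef_pos: [0.5248, -0.3988, 0.1016]
tcp_rot: [-0.692, 0.119, 0.701, 0.126]
contact_force: [-0.4, 0.0, -0.6]
opening: -0.002
```

Run:
```python
from go import *
snap('side','side1');snap('top','top1')
st();print(to((16.5,-52,68)))
crop('side1',135,95,290,275,4,'cs1');
import h
```

```text
t 1.7 unit [ 11.5 -49.4 101.6] F [-0.43  0.04 -0.57] op -0.002 q [-0.8   0.39  1.7  -0.    1.07  1.12]
(array([ 0.0335,  0.0028, -0.0055]), array([0.0004, 0.0146, 0.0068]))
```

View pics/cs1.png

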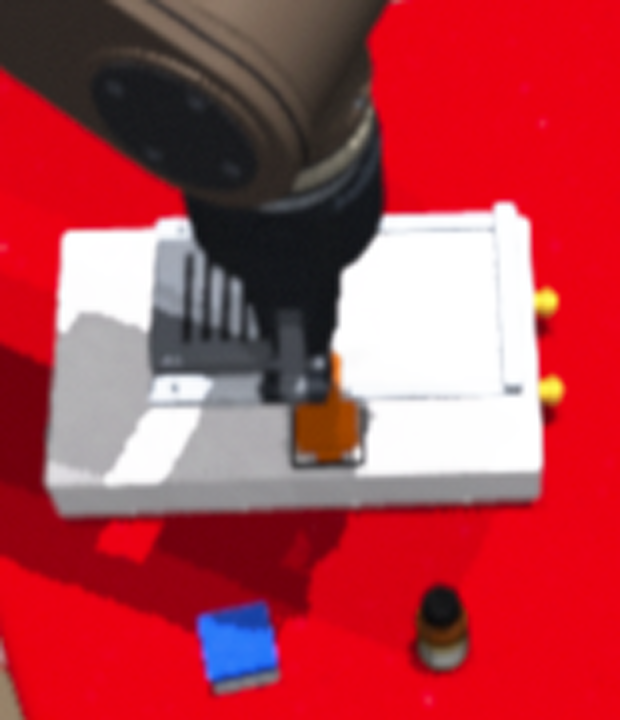

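Side view: the shut fingertips are above the pad, with the tip around crop (293,395) and the pad around (328,430). Measured pose is about 5 mm short of target, so I correct it and come lower.

>>> play_rows(claw=[255,255,255,255,255], travel=[[0.006,0.003,-0.0055],[0.013,0.003,-0.0055],[0.02,0.003,-0.0055],[0.026,0.003,-0.0055],[0.026,0.003,-0.0055]], dr=[[0,0.0146,0.0068],[0,0.0146,0.0068],[0,0.0146,0.0068],[0,0.0146,0.0068],[0,0.0146,0.0068]])

```text
time: 2.3
eef_pos: [0.5317, -0.4066, 0.0821]
tcp_rot: [0.7, -0.125, -0.693, -0.12]
contact_force: [0.2, 0.2, 0.1]
opening: 0.002
```

Run:
```python
from go import *
snap('side','side2');S=snap('top','top2')
st();print(to((16.5,-52,64)))
s2=ctrl.get_state();print(s2['eef_pos'],proj(dict(np.load('side2.npz')),s2['eef_pos']),proj(S,s2['eef_pos']))
crop('side2',155,145,270,245,6,'cs2');crop('top2',180,160,310,270,5,'ct2')
```

```text
t 2.3 unit [ 20.7 -54.4  82.1] F [0.24 0.2  0.14] op 0.002 q [-0.8   0.42  1.7   0.    1.02  1.11]
(array([ 0.018 , -0.0025,  0.0044]), array([ 0.0002, -0.01  , -0.0048]))
[ 0.53221203 -0.40706315  0.08308674] (np.float64(218.1005161648535), np.float64(195.82562125847485)) (np.float64(252.91187583767731), np.float64(219.56101113738043))
```

View pics/cs2.png

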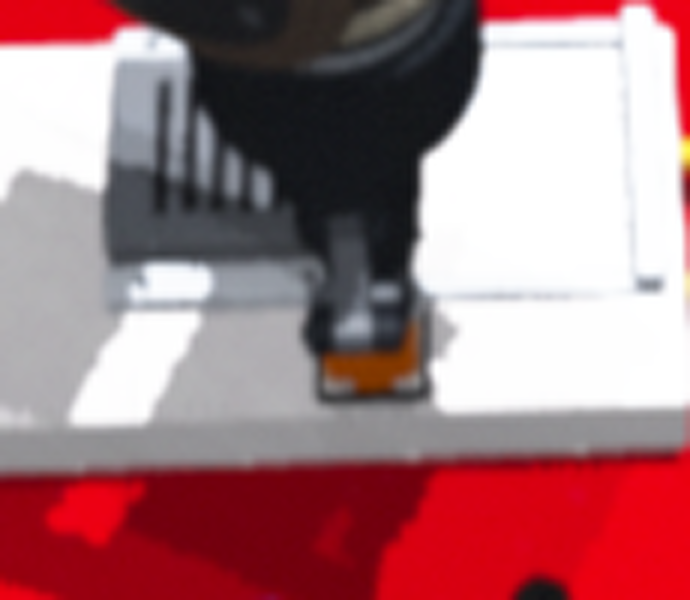

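View pics/ct2.png

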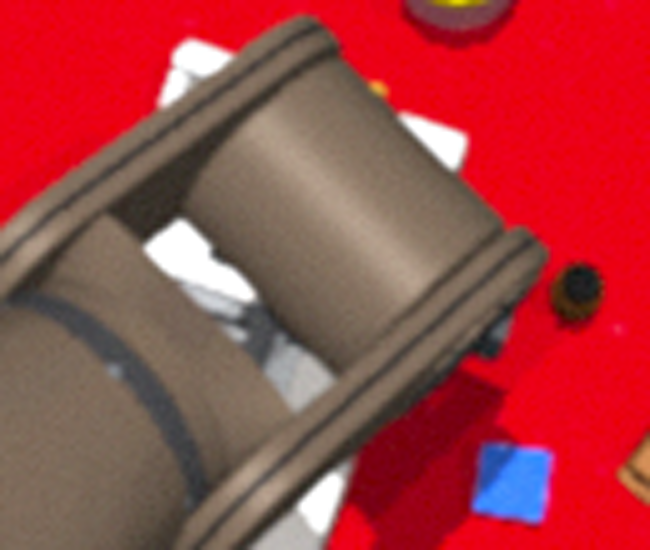

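>>> play_rows(claw=[255,255,255,255,255,255], travel=[[0.004,-0.0025,0.0044],[0.008,-0.0025,0.0044],[0.012,-0.0025,0.0044],[0.012,-0.0025,0.0044],[0.012,-0.0025,0.0044],[0.012,-0.0025,0.0044]], dr=[[0,-0.01,-0.005],[0,-0.01,-0.005],[0,-0.01,-0.005],[0,-0.01,-0.005],[0,-0.01,-0.005],[0,-0.01,-0.005]])

```text
time: 3.0
eef_pos: [0.5292, -0.4034, 0.0712]
tcp_rot: [0.697, -0.123, -0.696, -0.122]
contact_force: [-0.5, -0.4, -0.3]
opening: -0.001
```

Run:
```python
from go import *
st();print(to((16.5,-52,64)))
```

```text
t 3.0 unit [ 17.2 -52.3  71.2] F [-0.55 -0.4  -0.29] op -0.001 q [-0.8   0.43  1.71  0.    1.01  1.12]
(array([ 0.0072, -0.0003,  0.0007]), array([ 0.0002, -0.0019, -0.0007]))
```

>>> play_rows(claw=[255,255,255,255,255,255,255], travel=[[0.003,0,0.001],[0.006,0,0.001],[0.009,0,0.001],[0.012,0,0.001],[0.015,0,0.001],[0.017,0,0.001],[0.017,0,0.001]], dr=[[0,0,0],[0,0,0],[0,0,0],[0,0,0],[0,0,0],[0,0,0],[0,0,0]])

```text
time: 3.7
eef_pos: [0.5282, -0.4031, 0.0541]
tcp_rot: [0.697, -0.123, -0.696, -0.122]
contact_force: [-0.7, 0.6, 1.6]
opening: 0.001
```

Run:
```python
from go import *
st();print(to((16.5,-52,52)))
```

```text
t 3.7 unit [ 16.2 -52.3  54.1] F [-0.67  0.56  1.55] op 0.001 q [-0.8   0.45  1.71  0.    0.98  1.11]
(array([ 0.0021, -0.0003, -0.0003]), array([ 0.0002, -0.0016, -0.0006]))
```

>>> play_rows(claw=[255,255,255,255,255], travel=[[0.001,0,0],[0.002,0,0],[0.003,0,0],[0.004,0,0],[0.005,0,0]], dr=[[0,0,0],[0,0,0],[0,0,0],[0,0,0],[0,0,0]])

```text
time: 4.2
eef_pos: [0.5283, -0.4032, 0.052]
tcp_rot: [0.696, -0.123, -0.696, -0.122]
contact_force: [-6.2, 7.0, 18.1]
opening: 0.002
```

Run:
```python
from go import *
st();print(to((16.5,-52,52)))
```

```text
t 4.2 unit [ 16.3 -52.4  52. ] F [-6.24  7.03 18.13] op 0.002 q [-0.8   0.45  1.71 -0.    0.98  1.11]
(array([-0.    , -0.0004, -0.0002]), array([ 0.0006, -0.0002, -0.0004]))
```

>>> play_rows(claw=[255,255,255,255,255,255], travel=[[-0.005,0,0],[-0.015,0,0],[-0.03,0,0],[-0.045,0,0],[-0.055,0,0],[-0.055,0,0]], dr=[[0,0,0],[0,0,0],[0,0,0],[0,0,0],[0,0,0],[0,0,0]])

```text
time: 4.8
eef_pos: [0.5295, -0.4044, 0.11]
tcp_rot: [0.698, -0.124, -0.695, -0.121]
contact_force: [-0.9, -0.3, 0.4]
opening: -0.001
```

Run:
```python
from go import *
st();print(to((-97,18,105)))
```

```text
t 4.8 unit [ 17.8 -53.1 110. ] F [-0.88 -0.27  0.41] op -0.001 q [-0.8   0.38  1.69 -0.    1.07  1.11]
(array([ 0.0043, -0.0712,  0.1148]), array([ 0.0006, -0.0048, -0.0026]))
```

>>> play_rows(claw=[255,255,255,255,255,255,255,255,255,255], travel=[[0,-0.01,0.016],[0,-0.02,0.033],[0,-0.03,0.049],[0,-0.04,0.066],[0,-0.05,0.082],[0,-0.06,0.098],[0,-0.071,0.115],[0,-0.071,0.115],[0,-0.071,0.115],[0,-0.071,0.115]], dr=[[0,0,0],[0,0,0],[0,0,0],[0,0,0],[0,0,0],[0,0,0],[0,-0.005,-0.0026],[0,-0.005,-0.0026],[0,-0.005,-0.0026],[0,-0.005,-0.0026]])

```text
time: 5.8
eef_pos: [0.4461, -0.2992, 0.1095]
tcp_rot: [0.697, -0.123, -0.696, -0.122]
contact_force: [0.9, 0.4, 0.1]
opening: -0.0
```

Run:
```python
from go import *
st();print(to((-97,18,62)))
snap('side','side3');crop('side3',135,135,290,275,5,'cs3')
```

```text
t 5.8 unit [-96.4  17.3 109.5] F [0.88 0.37 0.08] op -0.0 q [-0.78  0.12  2.01 -0.    1.01  1.14]
(array([ 0.0475, -0.0008,  0.0006]), array([ 0.0004, -0.0009, -0.0005]))
```

View pics/cs3.png

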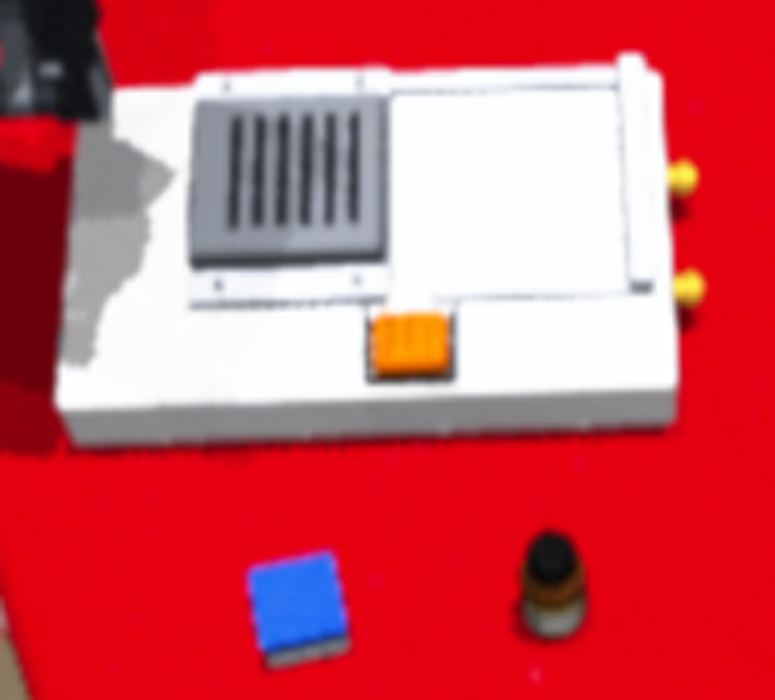

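The tab is in: its tongue has gone below the deck and the pad sits lower at crop (410,343). The cover is still on its seat. I descend behind it.

>>> play_rows(claw=[255,255,255,255,255,255,255,255,255,255], travel=[[0.01,-0.001,0.001],[0.02,-0.001,0.001],[0.03,-0.001,0.001],[0.04,-0.001,0.001],[0.048,-0.001,0.001],[0.052,-0.001,0.001],[0.056,-0.001,0.001],[0.06,-0.001,0.001],[0.06,-0.001,0.001],[0.06,-0.001,0.001]], dr=[[0,0,0],[0,0,0],[0,0,0],[0,0,0],[0,0,0],[0,0,0],[0,0,0],[0,0,0],[0,0,0],[0,0,0]])

```text
time: 6.85
eef_pos: [0.4457, -0.2982, 0.0497]
tcp_rot: [0.697, -0.123, -0.696, -0.122]
contact_force: [-0.2, -0.4, 1.1]
opening: -0.0
```

Run:
```python
from go import *
st();print(to((-77,18,49)))
```

```text
t 6.85 unit [-97.1  18.1  49.7] F [-0.22 -0.38  1.12] op -0.0 q [-0.78  0.21  2.04 -0.    0.89  1.14]
(array([ 0.0007,  0.0002, -0.0201]), array([ 0.0004, -0.0011, -0.0007]))
```

>>> play_rows(claw=[255,255,255,255,255,255,255,255,255,255,255,255,255,255], travel=[[0.001,0,-0.005],[0.001,0,-0.01],[0.001,0,-0.015],[0.001,0,-0.019],[0.001,0,-0.023],[0.001,0,-0.027],[0.001,0,-0.031],[0.001,0,-0.035],[0.001,0,-0.039],[0.001,0,-0.043],[0.001,0,-0.047],[0.001,0,-0.051],[0.001,0,-0.055],[0.001,0,-0.055]], dr=[[0,0,0],[0,0,0],[0,0,0],[0,0,0],[0,0,0],[0,0,0],[0,0,0],[0,0,0],[0,0,0],[0,0,0],[0,0,0],[0,0,0],[0,0,0],[0,0,0]])

```text
time: 8.25
eef_pos: [0.4981, -0.3172, 0.0489]
tcp_rot: [0.697, -0.123, -0.696, -0.122]
contact_force: [0.6, 0.2, 0.9]
opening: 0.0
```

Run:
```python
from go import *
st();print(to((6,18,49)))
snap('side','side4');crop('side4',135,135,290,275,5,'cs4')
```

```text
t 8.25 unit [-41.4  18.1  48.9] F [0.57 0.23 0.89] op 0.0 q [-0.74  0.32  1.9  -0.    0.92  1.18]
(array([-0.    ,  0.0001, -0.0474]), array([ 0.0005, -0.0021, -0.0009]))
```

View pics/cs4.png

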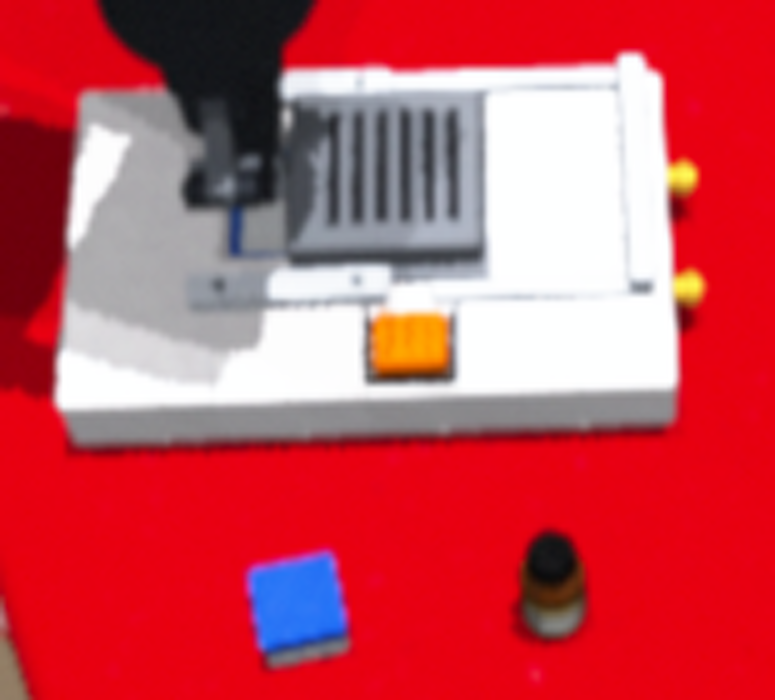

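The cover slides straight and flat: its front edge is at crop x≈485 and the stop at 625. I continue.

>>> play_rows(claw=[255,255,255,255,255,255,255,255,255,255,255,255,255,255,255], travel=[[0,0,-0.004],[0,0,-0.008],[0,0,-0.012],[0,0,-0.016],[0,0,-0.02],[0,0,-0.024],[0,0,-0.028],[0,0,-0.032],[0,0,-0.036],[0,0,-0.039],[0,0,-0.041],[0,0,-0.043],[0,0,-0.045],[0,0,-0.047],[0,0,-0.047]], dr=[[0,0,0],[0,0,0],[0,0,0],[0,0,0],[0,0,0],[0,0,0],[0,0,0],[0,0,0],[0,0,0],[0,0,0],[0,0,0],[0,0,0],[0,0,0],[0,0,0],[0,0,0]])

```text
time: 9.8
eef_pos: [0.5424, -0.3334, 0.0491]
tcp_rot: [0.697, -0.123, -0.696, -0.122]
contact_force: [0.8, -0.4, -0.5]
opening: -0.001
```

Run:
```python
from go import *
st();print(to((11,18,49)))
snap('side','side5');crop('side5',135,135,290,275,5,'cs5')
```

```text
t 9.8 unit [ 5.8 18.1 49.1] F [ 0.79 -0.36 -0.55] op -0.001 q [-0.71  0.4   1.79  0.    0.95  1.21]
(array([ 0.0001,  0.0001, -0.0052]), array([ 0.0004, -0.0027, -0.001 ]))
```

View pics/cs5.png

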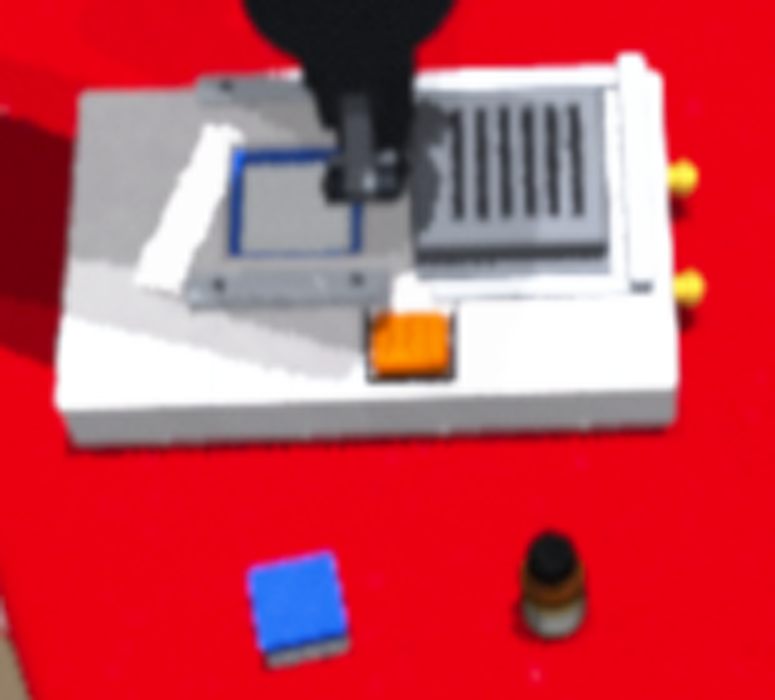

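A gap of a few mm to the stop remains. I creep on until the force rises.

>>> play_rows(claw=[255,255,255,255,255,255], travel=[[0,0,-0.001],[0,0,-0.002],[0,0,-0.003],[0,0,-0.004],[0,0,-0.005],[0,0,-0.006]], dr=[[0,0,0],[0,0,0],[0,0,0],[0,0,0],[0,0,0],[0,0,0]])

```text
time: 10.45
eef_pos: [0.5472, -0.335, 0.049]
tcp_rot: [-0.696, 0.123, 0.697, 0.122]
contact_force: [-6.5, 2.2, 4.4]
opening: -0.001
```

Run:
```python
from go import *
st();print(to((11,18,49)))
```

```text
t 10.45 unit [10.8 18.1 49. ] F [-6.5   2.21  4.38] op -0.001 q [-0.71  0.41  1.77 -0.    0.96  1.21]
(array([ 0.    ,  0.0001, -0.0002]), array([ 0.0007,  0.0004, -0.0006]))
```

>>> play_rows(claw=[255,255,255], travel=[[0,0,-0.001],[0,0,-0.002],[0,0,-0.002]], dr=[[0,0,0],[0,0,0],[0,0,0]])

```text
time: 10.75
eef_pos: [0.5472, -0.335, 0.0491]
tcp_rot: [-0.694, 0.122, 0.699, 0.123]
contact_force: [-8.0, 2.5, 5.4]
opening: 0.002
```

Run:
```python
from go import *
st();print(to((-5,18,49)))
```

```text
t 10.75 unit [10.9 18.2 49.1] F [-8.03  2.47  5.39] op 0.002 q [-0.71  0.42  1.77 -0.    0.96  1.21]
(array([0.0002, 0.0002, 0.0159]), array([0.0013, 0.0065, 0.    ]))
```

Stalled firmly against the stop. Now I back straight off, then lift and withdraw.

>>> play_rows(claw=[255,255,255,255,255,255,255,255,255,255,255,255,255,255,255,255], travel=[[0,0,0.004],[0,0,0.01],[0,0,0.018],[0,0,0.025],[-0.01,0,0.025],[-0.03,0,0.025],[-0.06,0,0.025],[-0.09,0,0.025],[-0.12,0,0.025],[-0.15,0,0.025],[-0.18,0,0.035],[-0.18,0.03,0.045],[-0.18,0.06,0.055],[-0.18,0.1,0.065],[-0.18,0.14,0.07],[-0.18,0.18,0.07]], dr=[[0,0,0],[0,0,0],[0,0,0],[0,0,0],[0,0,0],[0,0,0],[0,0,0],[0,0,0],[0,0,0],[0,0,0],[0,0,0],[0,0,0],[0,0,0],[0,0,0],[0,0,0],[0,0,0]])

```text
time: 12.35
eef_pos: [0.4204, -0.4821, 0.2309]
tcp_rot: [-0.695, 0.122, 0.698, 0.122]
contact_force: [1.2, -0.7, -0.7]
opening: -0.003
```

Run:
```python
from go import *
st()
snap('side','side6');crop('side6',135,135,335,285,4,'cs6');snap('top','top6');crop('top6',170,120,310,290,3.5,'ct6')
T=dict(np.load('top6.npz'));S=dict(np.load('side6.npz'))
for m in((98,54,58),(98,-18,58),(22,54,58),(22,-18,58)):
  u=proj(S,w(p,m));v=proj(T,w(p,m));print(m,((np.array(u)-135)*4).round(),((np.array(v)-[170,120])*3.5).round())
```

```text
t 12.35 unit [ -58.2 -163.4  230.9] F [ 1.2  -0.69 -0.73] op -0.003 q [-1.01  0.21  1.67 -0.    1.27  0.91]
(98, 54, 58) [494.  65.] [175. 188.]
(98, -18, 58) [500. 194.] [278. 224.]
(22, 54, 58) [337.  71.] [134. 296.]
(22, -18, 58) [337. 200.] [238. 333.]
```

View pics/cs6.png

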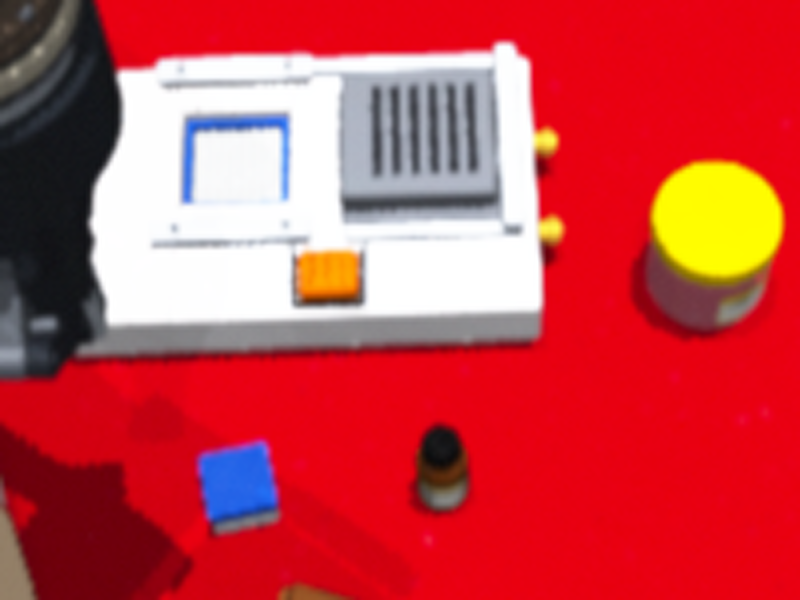

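View pics/ct6.png

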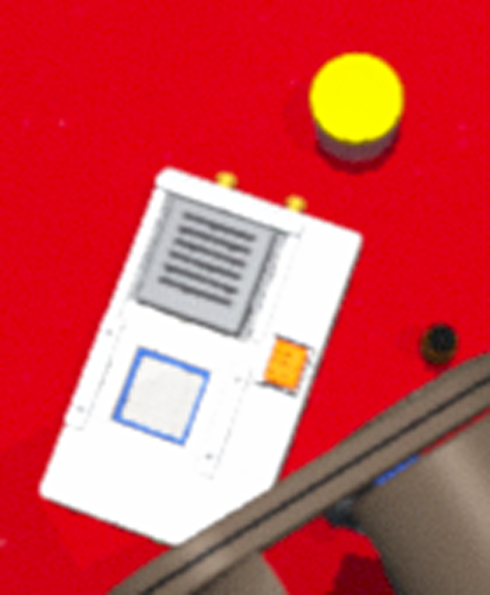

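The cover's front edge meets the stop (side crop x≈497, predicted 494–500). The tab is down and the bottle, box and jar stand where they were. I let the arm settle, then hand in.

>>> play_rows(claw=[255,255,255], travel=[[0,0,0],[0,0,0],[0,0,0]], dr=[[0,0,0],[0,0,0],[0,0,0]])

```text
time: 12.75
eef_pos: [0.4198, -0.4841, 0.2309]
tcp_rot: [-0.695, 0.124, 0.698, 0.123]
contact_force: [0.6, -0.1, -1.0]
opening: 0.0
```

```bash
python3 -c "
from plant import ctrl
print(ctrl.get_state()['contact_force'],ctrl.sign_off())"
```

```text
the job is handed in; nothing more can be done
[ 0.58393644 -0.06434066 -0.95744335] None
```

I pressed the orange tab fully in, then pushed the grey cover flat along the tray with the shut fingertips until it rested against the stop. I handed the job in at about 12.8 s.

- **Tab:** it bottomed out at z = 52 mm with 18 N upward on the tool. Its tongue is below the deck, and it was still down in the last pictures.
- **Cover:** it stalled with about 8 N of resistance at the position expected for the stop. In the last side picture its front edge lies within about 1 mm of where the stop should be.
- **Surroundings:** the jar, bottle and box look unmoved in the last side view, and the arm was clear of everything. In the last top view the arm hid the box. I did not check the brown look-alike in full at the end, but no move went down near it.
- **Disagreement:** the first two positioning moves ended 4–8 mm off target, and I corrected this before any contact. No other check failed.

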